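# Mount the tool-rest bracket on the slotted bench post

### The job

Mount the loose steel tool-rest bracket, the one with two hook tabs on its back, on the slotted post: put both tabs through the two topmost slots, lower it so that they hook behind the post's face, then press it down against the stiff catch inside until its flat head sits flush on the post's top. Leave it there, and leave the plain bracket without tabs and the other things on the bench where they are.

Things in the scene. Friction and masses are not known exactly. Their poses are not given: they have to be found in the camera images.
- bracket: Bare steel bracket, about 0.25 kg, standing upright on its floor plate. x points to its back (tab side), z up; origin under the back plate's rear face, centred. Back plate x -5 to 0 mm, 44 wide (y), 97 high. Floor plate 4 thick, 50 wide, x -70 to -5, then two prongs to x -115. Upright rib for grasping, flat head on top, two hook tabs at the back.
- bracket_grip (a point): Grasping point on the bracket's upright centre rib: x -48, y 0, z 66 mm in the bracket's frame (axes as the bracket's). The rib is 10 mm thick (y), x -75 to -5, its top edge at z 86. The point bracket_seat lies 48 mm behind (+x) and 31 mm above it.
- bracket_seat (a point): Where the underside of the bracket's head meets the rear face of its back plate: x 0, y 0, z 97 mm in the bracket's frame (axes as the bracket's). The head is 6 mm thick, x -20 to +12, 44 mm wide (y), its top 6 mm above this point. With the bracket fully home this point lies on point post_top and the axes agree.
- bracket_tab (a point): Lower tip of the upper tab's lip: x 8, y 0, z 46 mm in the bracket's frame. A tab is 5 mm thick (y): a stem sticking out 10 mm from the rear face, z 58 to 65, and at its end (x 6 to 10) a lip reaching 12 mm down below the stem. The lower tab is the same, 40 mm lower.
- post: Fixed upright aluminium channel, 44 mm wide (y), 30 deep (x), 210 high above its origin, face plate 4 thick in front, open behind; foot block 50 high, 110 wide, x 10 to 100 mm. Origin on the front face, centred, at the foot (sunk up to 30 mm below the bench top). x points from the front face into the post, away from the robot; z up. A column of four slots, 40 mm pitch.
- post_slot (a point): Middle of the bottom edge of the topmost slot, on the front face (axes as the post's): 40.5 mm below the post's top. Slots are 10 mm wide, 28 high, the next one 40 mm lower. The tabs pass straight in while the bracket is 11 to 19 mm above its home height; lowered from there it hooks, stops on the catch 6-7 mm above home and hangs loosely there when let go.
- post_top (a point): Middle of the top front edge of the post: x 0, y 0, 210 mm above the post's origin, axes as the post's. The bracket's head comes to rest flat on the post's top, its back plate against the front face (play: the head may stand 4 mm forward, the bracket nosing down 0.045 rad under its weight).
- catch (a joint): Travel (m) of the black friction catch in the post, on which the upper lip lands: 0 at the start (up), 0.005 to 0.007 with the bracket home, 0.0085 at its stop. It yields downward at about 7 N (damping 20 N s/m) and stays where pushed; the bracket's weight does not move it. Press the bracket down on its head, above the post's face, with up to about 15 N.
- plain_bracket: Look-alike steel bracket without tabs or head (back plate 97 mm high, same rib and floor plate), standing on the bench; leave it alone. Origin as the bracket's.
- spool: White plastic solder spool, 60 mm across, 50 mm high; origin under its centre. Leave it alone.
- flux_jar: Small clear jar with brass lid, 52 mm across, 60 mm high; origin under its centre. Leave it alone.
- dispenser: White square dispenser bottle with a blue cap, 50 x 50 mm, 111 mm high; origin under its centre. Leave it alone.
- board: Green circuit board lying flat, 65 x 110 x 5 mm; origin under its centre. Leave it alone.
- driver: Screwdriver lying on the bench, 170 mm long along its x. Leave it alone.
- meter: Red and black multimeter lying flat, 165 x 80 x 36 mm; origin under its centre. Leave it alone.
Not all that is in view belongs to the job. What is shaped like the bracket but blue is not meant.

How it is judged:
At the end, for the whole second after the job is handed in: The bracket hangs at rest and upright (within 0.08 rad) on the post, its head down on the post's top (seat point within 2.5 mm in height, 4 mm sideways, and from 6 mm in front to 3 mm behind of the post's top front edge, square within 0.12 rad), with the catch pushed down at least 4 mm (x of bracket_seat in the frame of post_top between -0.006 and 0.003 m and y of bracket_seat in the frame of post_top between -0.004 and 0.004 m and z of bracket_seat in the frame of post_top between -0.003 and 0.0025 m and angle between bracket's own z axis and vertical below 0.08 rad and angle between the x axis of bracket and the x axis of post, either way round below 0.12 rad and value of joint catch above 0.004 m and linear speed of bracket below 0.02 m/s); the robot touches nothing.
It fails at once if a bystander was moved more than 30 mm: the plain bracket, solder spool, flux jar, dispenser bottle, circuit board, screwdriver or meter (distance of any of plain_bracket, spool, flux_jar, dispenser, board, driver, meter from where it was at the start of the episode above 0.03 m).
It also fails if it takes over 48 s, if anything falls off the work surface, if the arm or the gripper's body presses on something with over 40 N, if the wrist force passes 120 N, or if a joint passes its speed limit or range.

### The arm

A 6-joint arm with a two-finger parallel gripper is mounted at the origin on the work surface. World frame = base frame: x ahead of the robot, y to its left, z up, the work surface at z = 0. Lengths are in m, angles in rad, forces in N, time in s.
With the tool pointing down it reaches from about 0.375 to 0.75 m from the base axis. Payload 9 kg.
Tool frame: the origin (TCP) lies midway between the tips of the shut fingers; the grasp point (between the pads) lies 19 mm behind it; z points along the fingers, y is the line along which they close (so a half turn about z gives the same grasp; the last joint's range is limited). The gripper opens to 85 mm and grips with 20 to 120 N. Pads are 22 mm wide; open, the fingers measure 114 mm over their backs; the gripper's body (76 mm by 85 mm) begins 54 mm behind the grasp point. The pads swing forward as they close: fully open they stand 13 mm farther back than shut.
Start: joints at [0.949, 0.104, 0.097, 1.564, 0, 1.353], TCP at [0.236, 0.552, 0.231] pointing down, gripper open.
Joint ranges: [-2.99, 2.99], [-0.84, 1.86], [-1.1, 1.16], [-1.84, 2.11], [-1.51, 1.56], [-3.14, 3.14]. Speed limits (rad/s): [2.22, 2.22, 2.57, 3.14, 3.14, 3.14].

### API

Orientations are given as a unit quaternion [x, y, z, w].
In Python, from plant import ctrl gives the robot as it stands.
- The arm moves only by the tool drive_tool, never from a script. Its argument "plan" is one flat list of numbers, 5 for each row, row after row: the opening, from 0 (shut) to 1 (fully open), then the shift along the tool's x, y, z in cm, then the turn about the tool's z in units of 6 degrees (1.0 is 6 degrees). A call has 1 to 8 rows; each row is the pose to reach, as a shift and turn from the pose commanded when the call began, along the tool's axes at that moment; what a row does not reach only later rows make up. A row lasts 1/12 s, in which the tool goes at most 41.7 mm and 7.16 degrees, less where a joint would pass 70% of its speed; a pose out of reach is approached as far as the arm can. A call with a gripper value outside its range is refused whole. The fingers move at their own pace and stop on an object; "force" is the grip in N (left out, the last holds). Time passes only in rows, so rows that repeat a pose let the fingers close. It gives the time, the measured TCP pose, the force, the opening and the grip force at its end, in the units of the state.
- ctrl.sense(): the state, without advancing time (a new reading comes with each control period).
- ctrl.capture(name): name is "scene" or "top"; returns the picture (400x640x3 uint8, red, green, blue); there is no depth.
- ctrl.camera_model(name): a dict with "fx", "fy", "cx", "cy" (pixels), "k1" (the pictures are not rectified: a ray, as slopes to the right and down, at radius r is drawn at 1 + k1 r^2 times it, then the intrinsics apply), "world_from_camera" (4x4, takes a point from camera to world coordinates). Camera axes: x right, y down, z forward; pixel columns grow to the right and rows downward; lengths in m; the calibration is good to about 2 mm. A picture is of the moment at which its call begins. camera_model takes no time and is no camera call.
- ctrl.close_job(): hands the job in; it is judged then, once.
The state is a dict: "time_s": time; "joint_positions": joint angles; "dq": joint speeds; "tau": joint torques, N m; "tool_pos": TCP position; "tcp_rot": TCP orientation; "ft_force": force on the tool from outside, world axes, zero at the start; "moment": the same for the moment, N m; "width": opening from 0.0 (shut) to 1.0 (fully open); "grip_force": force on a finger pad.
Only numpy, scipy, OpenCV 4.12 (cv2) and the standard library are available. Lean on these libraries where they do the work, as an engineer would, in place of code of your own. Each camera call takes 0.05 s, during which the arm holds its last target. There are 200 camera calls.

## Working session

There is one attempt and no reset: what is moved stays moved. The work goes in short steps, Python scripts to look and compute and a tool call to move; the robot and the scene stay as the last step left them, time stands still between calls to the robot, and variables do not carry over. Pictures are saved under pics/ and viewed, at most 12 in all, crops included, and the job is handed in when it is done.

Besides the shell and the picture viewer there is one more tool, called after "Call:" as name(argument=value, ...) on one line, values as JSON. drive_tool: Moves the arm, as the interface text tells. Its arguments: {"type":"object","properties":{"plan":{"type":"array","items":{"type":"number"}},"force":{"type":"number"}},"required":["plan"]}

```bash
mkdir -p pics
cat > h.py <<'E'
import numpy as np, cv2
from plant import ctrl
from scipy.spatial.transform import Rotation as R
def snap(n,f):
    im=ctrl.capture(n); cv2.imwrite('pics/'+f,im[:,:,::-1]); return im
def ray(n,u,v):
    m=ctrl.camera_model(n); T=np.array(m['world_from_camera'])
    K=np.array([[m['fx'],0,m['cx']],[0,m['fy'],m['cy']],[0,0,1.]])
    p=cv2.undistortPoints(np.array([[[u,v]]],float),K,np.array([m['k1'],0,0,0.]))[0,0]
    d=T[:3,:3]@np.array([p[0],p[1],1]); return T[:3,3],d/np.linalg.norm(d)
def onz(n,u,v,z):
    o,d=ray(n,u,v); return o+d*(z-o[2])/d[2]
def tri(a,b):
    o1,d1=ray('scene',*a);o2,d2=ray('top',*b)
    s=np.linalg.lstsq(np.c_[d1,-d2],o2-o1,rcond=None)[0]
    p,q=o1+d1*s[0],o2+d2*s[1]; return (p+q)/2,np.linalg.norm(p-q)
def proj(n,P):
    m=ctrl.camera_model(n); T=np.linalg.inv(np.array(m['world_from_camera']))
    p=T[:3,:3]@np.asarray(P)+T[:3,3]; x,y=p[:2]/p[2]; k=1+m['k1']*(x*x+y*y)
    return np.round([m['fx']*x*k+m['cx'],m['fy']*y*k+m['cy']],1)
E
python3 - <<'E'
from h import *
np.set_printoptions(precision=3,suppress=True)
snap('scene','s0.png');snap('top','t0.png')
for n in('scene','top'):print(ctrl.camera_model(n))
print(ctrl.sense())
E
```

```text
{'fx': 439.023635623785, 'fy': 439.023635623785, 'cx': 315.273535123798, 'cy': 198.77356006478465, 'k1': -0.07769073377139499, 'world_from_camera': array([[-0.054,  0.83 , -0.556,  1.227],
       [ 0.998,  0.05 , -0.022, -0.023],
       [ 0.009, -0.556, -0.831,  1.289],
       [ 0.   ,  0.   ,  0.   ,  1.   ]])}
{'fx': 371.2834986569717, 'fy': 371.2834986569717, 'cx': 315.5987247603309, 'cy': 205.89241205680378, 'k1': -0.0747243624139134, 'world_from_camera': array([[-0.155, -0.967,  0.204,  0.216],
       [-0.988,  0.151, -0.031, -0.02 ],
       [-0.001, -0.207, -0.978,  1.271],
       [ 0.   ,  0.   ,  0.   ,  1.   ]])}
{'time_s': 0.1, 'joint_positions': array([0.949, 0.105, 0.097, 1.564, 0.   , 1.353]), 'dq': array([ 0.001, -0.001,  0.003,  0.   ,  0.   , -0.001]), 'tau': array([  0.006, -55.821,  50.472,   0.013,  -0.   ,   0.   ]), 'tool_pos': array([0.236, 0.552, 0.231]), 'tcp_rot': array([ 0.201,  0.98 , -0.001, -0.   ]), 'ft_force': array([ 0.012, -0.193,  0.738]), 'moment': array([-0.04 , -0.03 , -0.006]), 'grip_force': 0.0, 'width': 1.0015517348848426}
```

View pics/s0.png

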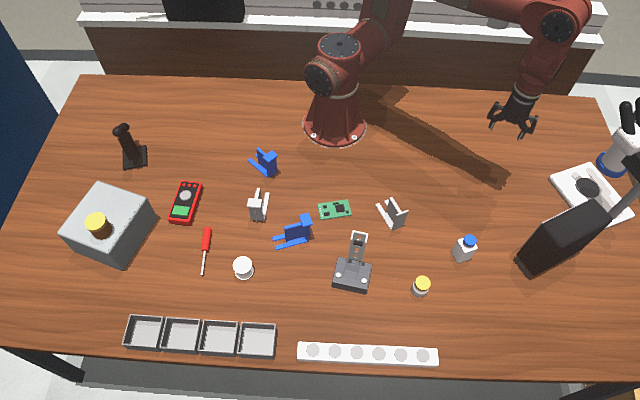

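View pics/t0.png

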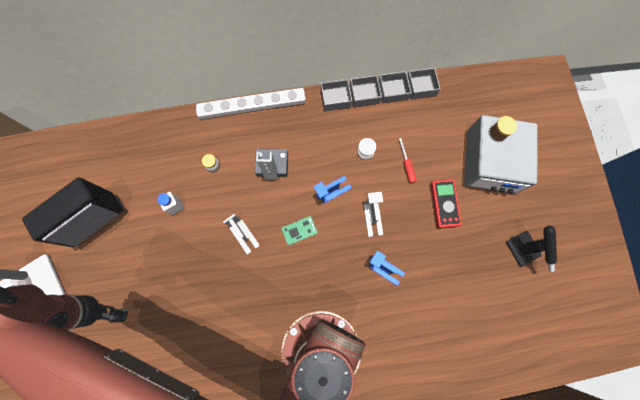

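Scene view: two steel brackets, at (258,205) with a head, and at (395,213) apparently plain. The post is at (357,250) in the scene view and (267,163) in the top view. I'll zoom in on these.

Run:
```python
import cv2,numpy as np
s=cv2.imread('pics/s0.png');t=cv2.imread('pics/t0.png')
def c(i,x,y,w=50,h=37):return cv2.resize(i[y:y+h+1,x:x+w],(400,300),interpolation=cv2.INTER_CUBIC)
def c(i,x,y):return cv2.resize(i[y:y+60,x:x+80],(400,300),interpolation=cv2.INTER_CUBIC)
cv2.imwrite('pics/z0.png',np.vstack([np.hstack([c(s,220,175),c(s,320,228)]),np.hstack([c(t,335,180),c(t,230,135)])]))
```

```text
(no output)
```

View pics/z0.png

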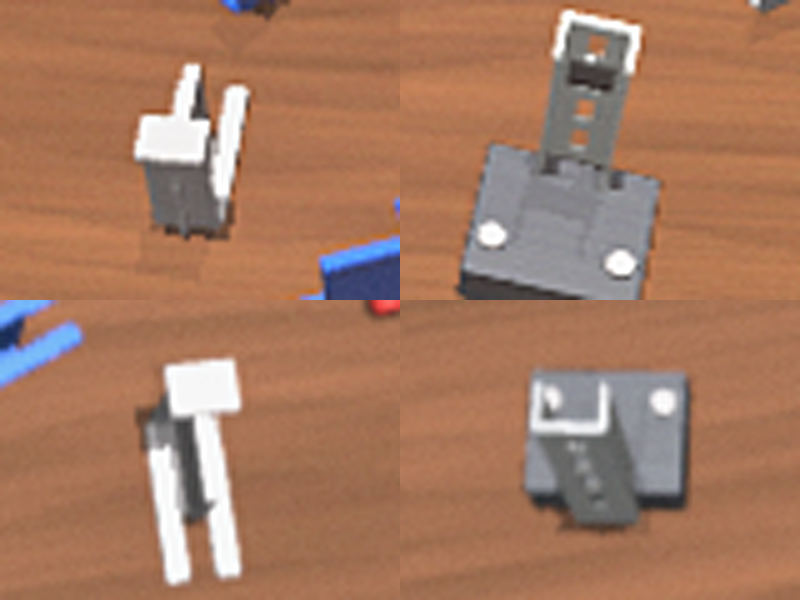

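The zoom shows the bracket head as a white rectangle in both views, and the post top as a white U that opens away from the robot. Next I'll triangulate the corners.

```bash
cat > m.py <<'E'
from h import *
np.set_printoptions(precision=4,suppress=True)
def z(ox,oy,x,y): return (ox+(x+.5)/5-.5, oy+(y+.5)/5-.5)
S=[z(220,175,*p) for p in[(141,116),(211,122),(207,164),(135,158)]] # front-left.. 
T=[z(335,180,*p) for p in[(242,110),(172,118),(164,66),(235,58)]]
print('head (scene TL=front right(-y) ...)')
H=[]
for a,b in zip(S,T):
    p,e=tri(a,b);H.append(p);print(p,e,onz('top',*b,.103)[:2],onz('scene',*a,.103)[:2])
S=[z(320,228,*p) for p in[(163,12),(240,24),(235,70),(155,55)]]
T=[z(230,135,*p) for p in[(207,132),(130,130),(135,81),(207,81)]]
for a,b in zip(S,T):
    p,e=tri(a,b);print(p,e,onz('top',*b,.19)[:2],onz('scene',*a,.19)[:2])
E
python3 m.py
```

```text
head (scene TL=front right(-y) ...)
[ 0.4408 -0.2755  0.099 ] 0.00012321809050360773 [ 0.44   -0.2747] [ 0.4434 -0.2746]
[ 0.4426 -0.2294  0.0988] 0.0004217820949667582 [ 0.4418 -0.2289] [ 0.4454 -0.2285]
[ 0.4768 -0.2288  0.1018] 0.002971737062096158 [ 0.4766 -0.2301] [ 0.4777 -0.2271]
[ 0.4749 -0.2756  0.1017] 0.0028688586769543807 [ 0.4747 -0.2768] [ 0.476  -0.2739]
[0.5986 0.0583 0.1982] 0.000610211734872888 [0.6015 0.0586] [0.5938 0.0592]
[0.6059 0.103  0.2018] 0.0016087690819339422 [0.6102 0.1052] [0.5992 0.1036]
[0.6363 0.098  0.2028] 0.001983923658527467 [0.6413 0.0984] [0.6293 0.1004]
[0.6293 0.0537 0.2028] 0.000503110311934171 [0.6343 0.0544] [0.6222 0.0549]
```

```bash
cat >> h.py <<'E'
def yaw(q):
    y=R.from_quat(q).as_matrix()[:,1]; return np.arctan2(-y[0],y[1])
def togo(P,yw):
    s=ctrl.sense(); M=R.from_quat(s['tcp_rot']).as_matrix()
    d=M.T@(np.asarray(P)-s['tool_pos'])*100; dy=(yw-yaw(s['tcp_rot'])+np.pi/2)%np.pi-np.pi/2
    print('tool shift cm',np.round(d,2),'turn',round(-np.degrees(dy)/6,2),'yaw now',round(yaw(s['tcp_rot']),4),'pos',np.round(s['tool_pos'],4),'F',np.round(s['ft_force'],1))
E
python3 - <<'E'
from h import *
from m import z
def zt(x,y,h=.004): return onz('top',*z(335,180,x,y),h)[:2]
L=[zt(150,160),zt(167,283)]; Rr=[zt(242,275),zt(228,170)]; t=[zt(178,283),zt(229,277)]
for a,b in(L,Rr,t):print(a,b,np.arctan2(*(b-a)[::-1]))
# post foot block top, z~.0.04
def zp(x,y,h): return onz('top',*z(230,135,x,y),h)[:2]
a,b=zp(128,192,.04),zp(285,194,.04); print('foot',a,b,np.arctan2(*(b-a)[::-1]))
a,b=zp(132,72,.04),zp(288,73,.04); print('foot',a,b,np.arctan2(*(b-a)[::-1]))
togo([.46,.25,.24],-.0)
E
```

```text
head (scene TL=front right(-y) ...)
[ 0.4408 -0.2755  0.099 ] 0.00012321809050360773 [ 0.44   -0.2747] [ 0.4434 -0.2746]
[ 0.4426 -0.2294  0.0988] 0.0004217820949667582 [ 0.4418 -0.2289] [ 0.4454 -0.2285]
[ 0.4768 -0.2288  0.1018] 0.002971737062096158 [ 0.4766 -0.2301] [ 0.4777 -0.2271]
[ 0.4749 -0.2756  0.1017] 0.0028688586769543807 [ 0.4747 -0.2768] [ 0.476  -0.2739]
[0.5986 0.0583 0.1982] 0.000610211734872888 [0.6015 0.0586] [0.5938 0.0592]
[0.6059 0.103  0.2018] 0.0016087690819339422 [0.6102 0.1052] [0.5992 0.1036]
[0.6363 0.098  0.2028] 0.001983923658527467 [0.6413 0.0984] [0.6293 0.1004]
[0.6293 0.0537 0.2028] 0.000503110311934171 [0.6343 0.0544] [0.6222 0.0549]
[ 0.4339 -0.2258] [ 0.3474 -0.2219] 3.0955674519751026
[ 0.3447 -0.274 ] [ 0.4185 -0.2783] -0.05870006200815854
[ 0.3462 -0.2293] [ 0.3447 -0.2649] -1.6111329598122301
foot [0.6203 0.1294] [0.6018 0.022 ] -1.7412724661147265
foot [0.7073 0.1161] [0.6893 0.0077] -1.736121530262279
tool shift cm [-32.49 -18.91  -0.93] turn -3.86 yaw now -0.4038 pos [0.2356 0.5515 0.2306] F [ 0.  -0.2  0.7]
```

Call:
drive_tool(plan=[1,-32.5,-18.9,-1,-3.1,1,-32.5,-18.9,-1,-3.1,1,-32.5,-18.9,-1,-3.1,1,-32.5,-18.9,-1,-3.1,1,-32.5,-18.9,-1,-3.1,1,-32.5,-18.9,-1,-3.1,1,-32.5,-18.9,-1,-3.1,1,-32.5,-18.9,-1,-3.1])

```text
time_s: 0.77
tool_pos: [0.4322, 0.2871, 0.2399]
tcp_rot: [0.039, 0.999, 0.0, -0.0]
ft_force: [0.6, 0.8, -0.8]
width: 1.001
grip_force: 0.0
```

```bash
python3 -c "
from h import *
togo([.4138,-.2503,.2],-.045)"
```

```text
tool shift cm [ -2.41 -53.72   3.98] turn -0.32 yaw now -0.079 pos [0.4322 0.2871 0.2399] F [ 0.6  0.8 -0.8]
```

Call:
drive_tool(plan=[1,-2.4,-30,0,-0.3,1,-2.4,-30,0,-0.3,1,-2.4,-30,0,-0.3,1,-2.4,-30,0,-0.3,1,-2.4,-30,0,-0.3,1,-2.4,-30,0,-0.3,1,-2.4,-30,0,-0.3,1,-2.4,-30,0,-0.3])

```text
time_s: 1.43
tool_pos: [0.4314, -0.0168, 0.2396]
tcp_rot: [0.026, 1.0, -0.001, -0.0]
ft_force: [0.5, 0.3, -0.0]
width: 0.997
grip_force: 0.0
```

```bash
python3 -c "
from h import *
togo([.4138,-.2503,.15],-.045)"
```

```text
tool shift cm [  0.54 -23.4    8.99] turn -0.07 yaw now -0.0523 pos [ 0.4314 -0.0168  0.2396] F [ 0.5  0.3 -0. ]
```

Call:
drive_tool(plan=[1,0.5,-23.4,5,-0.1,1,0.5,-23.4,5,-0.1,1,0.5,-23.4,5,-0.1,1,0.5,-23.4,8,-0.1,1,0.5,-23.4,8,-0.1,1,0.5,-23.4,8,-0.1,1,0.5,-23.4,8,-0.1,1,0.5,-23.4,8,-0.1])

```text
time_s: 2.1
tool_pos: [0.4146, -0.2459, 0.1584]
tcp_rot: [0.02, 1.0, 0.001, -0.001]
ft_force: [-0.6, 0.2, 0.7]
width: 0.997
grip_force: 0.0
```

Run:
```python
from h import *
s=snap('scene','s1.png');t=snap('top','t1.png')
def c(i,x,y):return cv2.resize(i[y:y+60,x:x+80,::-1],(400,300),interpolation=cv2.INTER_CUBIC)
cv2.imwrite('pics/z1.png',np.hstack([c(s,220,165),c(t,335,180)]))
togo([.4138,-.2503,.047],-.045)
```

```text
tool shift cm [ 0.17 -0.57 11.32] turn 0.07 yaw now -0.0372 pos [ 0.4157 -0.2448  0.1602] F [ 0.   0.3 -0.2]
```

View pics/z1.png

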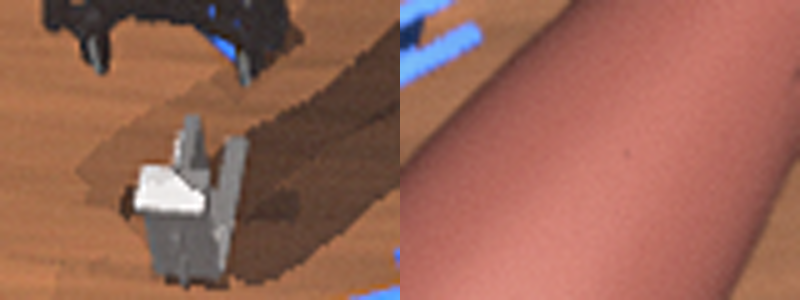

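The scene picture shows the fingertips at zoom (98,68) and (247,80), either side of the bracket (white head at (170,190)). The arm hides the bracket in the top view. Descending now.

Call:
drive_tool(plan=[1,0.2,-0.6,3,0,1,0.2,-0.6,6,0,1,0.2,-0.6,8,0,1,0.2,-0.6,9.5,0,1,0.2,-0.6,10.5,0,1,0.2,-0.6,11.3,0,1,0.2,-0.6,11.3,0,1,0.2,-0.6,11.3,0])

```text
time_s: 2.87
tool_pos: [0.4139, -0.2512, 0.0478]
tcp_rot: [0.018, 1.0, -0.0, 0.0]
ft_force: [-0.6, -0.1, 0.2]
width: 0.999
grip_force: 0.0
```

Run:
```python
from h import *
s=snap('scene','s2.png')
cv2.imwrite('pics/z2.png',cv2.resize(s[145:235,200:320,::-1],(800,600),interpolation=cv2.INTER_CUBIC))
togo([.4138,-.2503,.047],-.045)
```

```text
tool shift cm [0.03 0.13 0.11] turn 0.08 yaw now -0.0368 pos [ 0.4141 -0.2516  0.0481] F [0.1 0.3 0.6]
```

View pics/z2.png

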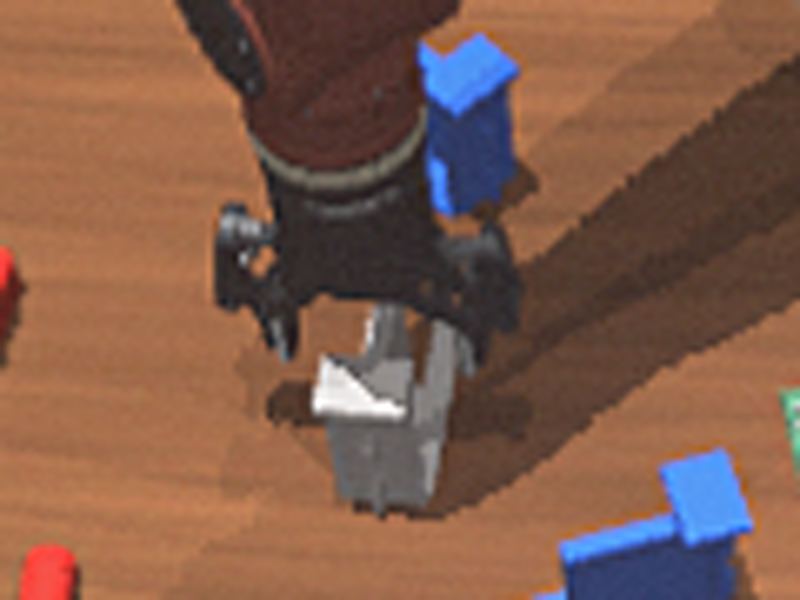

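The fingers, at zoom (285,350) and (465,370), straddle the bracket's rib; the head is at (360,390). Closing the gripper.

Call:
drive_tool(plan=[1,0,0.1,0.1,0.1,0.5,0,0.1,0.1,0.1,0.15,0,0.1,0.1,0.1,0,0,0.1,0.1,0.1,0,0,0.1,0.1,0.1,0,0,0.1,0.1,0.1,0,0,0.1,0.1,0.1,0,0,0.1,0.1,0.1], force=80)

```text
time_s: 3.58
tool_pos: [0.4133, -0.2502, 0.0458]
tcp_rot: [0.024, 1.0, 0.0, -0.0]
ft_force: [-0.2, 0.5, -3.4]
width: 0.104
grip_force: 77.9
```

Call:
drive_tool(plan=[0,0,0,0,0,0,0,0,0,0,0,0,0,0,0,0,0,0,0,0])

```text
time_s: 3.92
tool_pos: [0.4133, -0.2503, 0.0458]
tcp_rot: [0.024, 1.0, 0.0, -0.0]
ft_force: [0.4, 0.7, -3.2]
width: 0.105
grip_force: 77.9
```

Call:
drive_tool(plan=[0,0,0,-1,0,0,0,0,-3,0,0,0,0,-6,0,0,0,0,-9,0,0,0,0,-12,0,0,0,0,-15,0,0,0,0,-18,0,0,0,0,-20,0])

```text
time_s: 4.58
tool_pos: [0.4137, -0.2508, 0.25]
tcp_rot: [0.024, 1.0, -0.001, 0.001]
ft_force: [-0.4, 0.5, -3.6]
width: 0.11
grip_force: 78.2
```

Run:
```python
from h import *
# post: top point and yaw estimate; bracket standoff: seat 80mm in front, 15+mm above home
yp=-.163; ex=np.array([np.cos(yp),np.sin(yp),0])
top=np.array([.6023,.0806,.2015])
g=top-ex*(.048+.09)+[0,0,.015-.031-.019]
print(g); togo(g,yp)
```

```text
[0.46612921 0.10299453 0.1665    ]
tool shift cm [-3.52 35.6   8.27] turn 1.1 yaw now -0.0478 pos [ 0.4137 -0.2508  0.25  ] F [-0.4  0.5 -3.6]
```

Call:
drive_tool(plan=[0,-3.5,28,0,1.1,0,-3.5,28,0,1.1,0,-3.5,28,0,1.1,0,-3.5,28,0,1.1,0,-3.5,28,0,1.1,0,-3.5,28,0,1.1,0,-3.5,28,0,1.1,0,-3.5,28,0,1.1])

```text
time_s: 5.25
tool_pos: [0.4618, 0.0329, 0.247]
tcp_rot: [0.079, 0.997, 0.001, 0.001]
ft_force: [0.1, -0.4, -3.8]
width: 0.106
grip_force: 79.6
```

Run:
```python
from h import *
togo([.4661,.103,.1665],-.163)
```

```text
tool shift cm [0.68 6.97 8.07] turn 0.05 yaw now -0.1574 pos [0.4618 0.0329 0.247 ] F [ 0.1 -0.4 -3.8]
```

Call:
drive_tool(plan=[0,0.7,4,3,0,0,0.7,7,6,0,0,0.7,7,8,0,0,0.7,7,8,0,0,0.7,7,8,0,0,0.7,7,8,0,0,0.7,7,8,0,0,0.7,7,8,0])

```text
time_s: 5.92
tool_pos: [0.4673, 0.0969, 0.168]
tcp_rot: [0.082, 0.997, -0.0, 0.001]
ft_force: [-0.1, 0.5, -3.8]
width: 0.105
grip_force: 79.9
```

Run:
```python
from h import *
togo([.4661,.103,.1665],-.163)
s=snap('scene','s3.png');t=snap('top','t3.png')
def c(i,x,y):return cv2.resize(i[y:y+75,x:x+100,::-1],(800,600),interpolation=cv2.INTER_CUBIC)
cv2.imwrite('pics/z3s.png',c(s,310,195))
cv2.imwrite('pics/z3t.png',c(t,215,135))
```

```text
tool shift cm [0.22 0.58 0.15] turn -0.01 yaw now -0.1643 pos [0.4673 0.0969 0.168 ] F [-0.1  0.5 -3.8]
```

View pics/z3s.png

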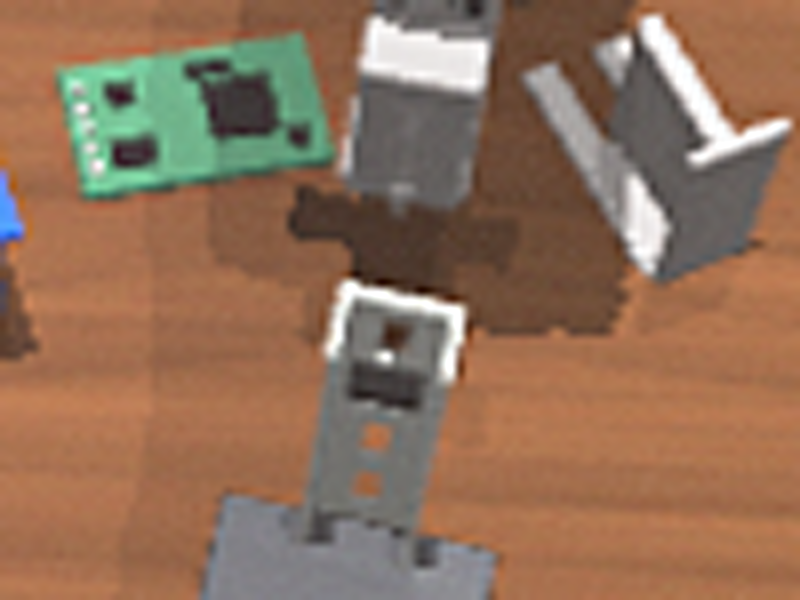

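View pics/z3t.png

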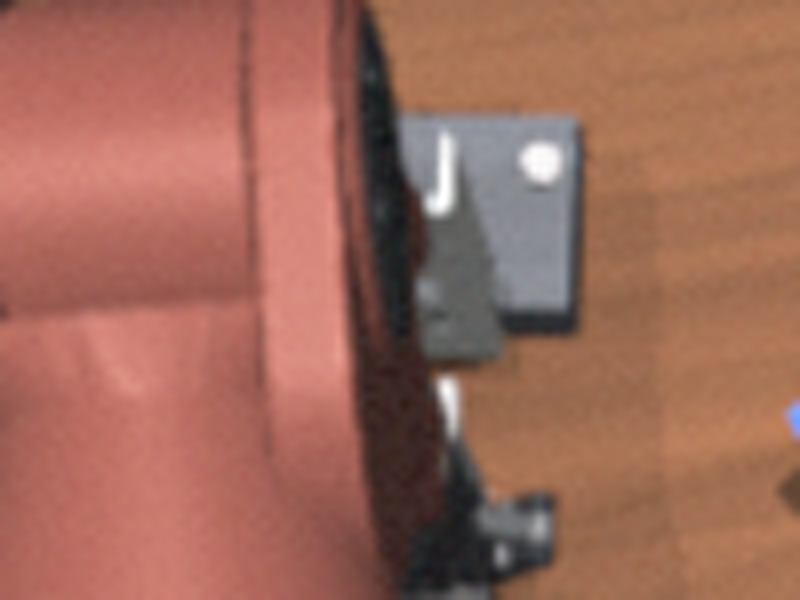

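The scene view shows the held bracket's head at zoom (425,55), its back edge from (358,78) to (487,95). The post's front top edge runs from (345,282) to (468,303). The arm hides most of it in the top view. I'll compare the two in the scene view, each at its own height.

Run:
```python
from h import *
np.set_printoptions(precision=4,suppress=True)
def z(x,y):return (310+(x+.5)/8-.5,195+(y+.5)/8-.5)
def P(x,y,h):return onz('scene',*z(x,y),h)
s=ctrl.sense();zh=s['tool_pos'][2]-.0458+.103
hb=[P(358,78,zh),P(487,95,zh)];hf=[P(368,18,zh),P(497,35,zh)]
for zp in(.2015,.2045):
    pf=[P(345,281,zp),P(469,303,zp)];pb=[P(328,353,zp),P(455,381,zp)]
    yw=lambda a:np.arctan2(-(a[1]-a[0])[0],(a[1]-a[0])[1])
    print(zp,'yaws head',yw(hb),yw(hf),'post',yw(pf),yw(pb),'tool',yaw(s['tcp_rot']))
    yp=-.163;ex=np.array([np.cos(yp),np.sin(yp),0]);ey=np.array([-np.sin(yp),np.cos(yp),0])
    top=np.mean([np.mean(pf,0),np.mean(pb,0)-.030*ex],0)
    seat=np.mean([np.mean(hb,0)-.012*ex,np.mean(hf,0)+.020*ex],0)
    d=top-seat
    print(np.mean(pf,0),top,seat,'widths',np.linalg.norm(hb[1]-hb[0]),np.linalg.norm(pf[1]-pf[0]),np.linalg.norm(pb[1]-pb[0]),'ahead',d@ex,'left',d@ey)
    st=s['tool_pos']+.048*ex; print('seat by tool',st, (top-st)@ex,(top-st)@ey)
```

```text
0.2015 yaws head -0.09701534291637995 -0.09825646765893574 post -0.1447501005671143 -0.19009759598088938 tool -0.16402764075307805
[0.6025 0.0818 0.2015] [0.603  0.0815 0.2015] [0.5207 0.0867 0.2245] widths 0.0469052558099779 0.04461791202231391 0.04545401663855632 ahead 0.0820991418971938 left 0.008233950078765784
seat by tool [0.5143 0.0894 0.1673] 0.08887849964670701 0.006644984233195117
0.2045 yaws head -0.09701534291637995 -0.09825646765893574 post -0.14475010056711277 -0.19009759598088935 tool -0.16402764075307805
[0.6043 0.0815 0.2045] [0.6047 0.0812 0.2045] [0.5207 0.0867 0.2245] widths 0.0469052558099779 0.044494801426274905 0.04532859904667213 ahead 0.08380315173042018 left 0.008228262444333074
seat by tool [0.5143 0.0894 0.1673] 0.09058250947993338 0.006639296598762405
```

```bash
cat > e.py <<'E'
from h import *
def edge(f,c0,c1,r0,r1,h,sign,n='scene',rev=False):
    g=cv2.cvtColor(cv2.imread('pics/'+f),cv2.COLOR_BGR2GRAY).astype(float)
    pts=[]
    for c in range(c0,c1+1):
        d=sign*np.diff(g[r0:r1+1,c]); d[d<0]=0
        k=np.argmax(d); w=slice(max(k-1,0),k+2)
        pts.append(onz(n,c,r0+.5+(np.arange(len(d))[w]@d[w])/d[w].sum(),h)[:2])
    p=np.array(pts); a=np.polyfit(p[:,1],p[:,0],1); r=p[:,0]-np.polyval(a,p[:,1]); k=abs(r)<.0015
    a=np.polyfit(p[k,1],p[k,0],1)
    return -np.arctan(a[0]),a,k.sum(),np.std(p[k,0]-np.polyval(a,p[k,1]))
E
python3 - <<'E'
from e import *
print('head back edge',edge('s3.png',356,369,202,209,.225,-1))
print('head bottom/plate lower',edge('s3.png',354,367,214,222,.122,-1))
print('head0 back edge',edge('s0.png',249,260,203,211,.103,-1))
print('head0 front edge',edge('s0.png',250,261,196,201,.103,1))
print('post front outer',edge('s3.png',354,367,227,234,.203,1))
print('post front inner',edge('s3.png',355,364,230,237,.203,-1))
E
```

```text
head back edge (np.float64(-0.15190202065882927), array([0.15308125, 0.51586678]), np.int64(14), np.float64(0.00035826360142487545))
head bottom/plate lower (np.float64(-0.1637509851622524), array([0.16523048, 0.50121631]), np.int64(10), np.float64(0.0006119163278284414))
head0 back edge (np.float64(-0.00703636022276564), array([0.00703648, 0.47845895]), np.int64(12), np.float64(0.0005868839874952883))
 ** On entry to DLASCL parameter number  4 had an illegal value
 ** On entry to DLASCL parameter number  4 had an illegal value
 ** On entry to DLASCL parameter number  4 had an illegal value
 ** On entry to DLASCL parameter number  4 had an illegal value
 ** On entry to DLASCL parameter number  5 had an illegal value
 ** On entry to DLASCL parameter number  4 had an illegal valuee.py:8: RuntimeWarning: invalid value encountered in scalar divide
  pts.append(onz(n,c,r0+.5+(np.arange(len(d))[w]@d[w])/d[w].sum(),h)[:2])
Traceback (most recent call last):
  File "e.py", line 9, in edge
    p=np.array(pts); a=np.polyfit(p[:,1],p[:,0],1); r=p[:,0]-np.polyval(a,p[:,1]); k=abs(r)<.0015
                       ~~~~~~~~~~^^^^^^^^^^^^^^^^^
numpy.linalg.LinAlgError: SVD did not converge in Linear Least Squares
```

Call:
drive_tool(plan=[0,0,0.8,0,0,0,-2,0.8,0,0,0,-4,0.8,0,0,0,-6,0.8,0,0,0,-6,0.8,0,0,0,-6,0.8,0,0,0,-6,0.8,0,0,0,-6,0.8,0,0])

```text
time_s: 6.68
tool_pos: [0.5262, 0.0963, 0.1661]
tcp_rot: [0.081, 0.997, 0.0, -0.0]
ft_force: [-0.1, 0.5, -2.7]
width: 0.107
grip_force: 80.0
```

Run:
```python
from h import *
s=snap('scene','s4.png')
cv2.imwrite('pics/z4.png',cv2.resize(s[205:265,320:400,::-1],(800,600),interpolation=cv2.INTER_CUBIC))
togo([.5259,.1,.1673],-.163)
```

```text
tool shift cm [ 0.1   0.36 -0.11] turn 0.0 yaw now -0.1626 pos [0.5263 0.0963 0.1662] F [ 0.1 -0.7 -2.8]
```

View pics/z4.png

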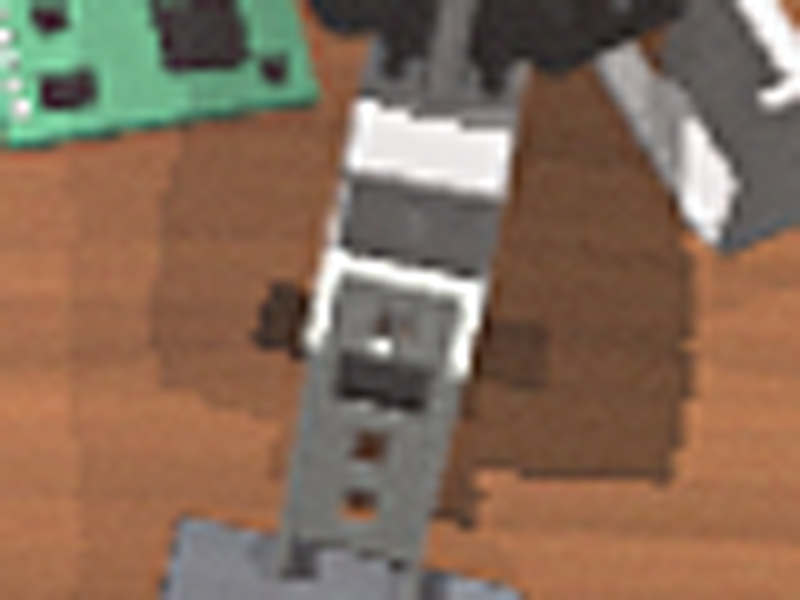

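The head's back edge runs from zoom (345,180) to (503,197). The post's front edge runs from (330,252) to (489,281), just behind it and nearly in line. I'll compute the offsets.

Run:
```python
from h import *
np.set_printoptions(precision=4,suppress=True)
def P(x,y,h):return onz('scene',320+(x+.5)/10-.5,205+(y+.5)/10-.5,h)
s=ctrl.sense();zh=s['tool_pos'][2]-.0458+.103
hb=[P(344,179,zh),P(503,197,zh)];hf=[P(358,100,zh),P(516,126,zh)]
yp=-.163;ex=np.array([np.cos(yp),np.sin(yp),0]);ey=np.array([-np.sin(yp),np.cos(yp),0])
for zp in(.2015,.2045):
    pf=[P(329,252,zp),P(490,281,zp)];pb=[P(304,346,zp),P(464,378,zp)]
    for n,a in(('hb',hb),('hf',hf),('pf',pf),('pb',pb)):
        m=np.mean(a,0);print(n,'along',m@ex,'lat',m@ey,'w',np.linalg.norm(a[1]-a[0]))
print('tool',s['tool_pos']@ex,s['tool_pos']@ey)
```

```text
hb along 0.5684229376380547 lat 0.17852361447314105 w 0.04499996943361605
hf along 0.5430163702501666 lat 0.17834756454529405 w 0.045476676003312747
pf along 0.5816875393420448 lat 0.17876562257012993 w 0.04635608287884404
pb along 0.6136893252589972 lat 0.17669817781385672 w 0.04560802077193815
hb along 0.5684229376380547 lat 0.17852361447314105 w 0.04499996943361605
hf along 0.5430163702501666 lat 0.17834756454529405 w 0.045476676003312747
pf along 0.5834333163914633 lat 0.1787586011621253 w 0.04622817628854026
pb along 0.6153468023687733 lat 0.17669686093895745 w 0.04548217824890428
tool 0.5036572953989676 0.18041398213798163
```

Call:
drive_tool(plan=[0,-0.8,0,-0.1,0,0,-1.5,0,-0.1,0,0,-1.7,0,-0.1,0,0,-1.9,0,-0.1,0,0,-2,0,-0.1,0,0,-2.1,0,-0.1,0,0,-2.2,0,-0.1,0,0,-2.2,0,-0.1,0])

```text
time_s: 7.4
tool_pos: [0.5485, 0.0924, 0.167]
tcp_rot: [0.081, 0.997, 0.0, 0.0]
ft_force: [-0.2, -0.3, -3.3]
width: 0.108
grip_force: 79.9
```

Call:
drive_tool(plan=[0,-0.1,0,0,0,0,-0.2,0,0,0,0,-0.3,0,0,0,0,-0.3,0,0,0])

```text
time_s: 7.73
tool_pos: [0.5515, 0.0919, 0.167]
tcp_rot: [0.081, 0.997, 0.0, 0.0]
ft_force: [0.6, -0.4, -3.1]
width: 0.108
grip_force: 79.9
```

Call:
drive_tool(plan=[0,-0.1,0,0,0,0,-0.2,0,0,0,0,-0.3,0,0,0,0,-0.3,0,0,0])

```text
time_s: 8.07
tool_pos: [0.5537, 0.0916, 0.1669]
tcp_rot: [0.081, 0.997, 0.0, -0.001]
ft_force: [-4.2, 0.9, -0.4]
width: 0.105
grip_force: 80.5
```

Call:
drive_tool(plan=[0,-0.1,0,0,0,0,-0.2,0,0,0,0,-0.2,0,0,0])

```text
time_s: 8.32
tool_pos: [0.5538, 0.0917, 0.1669]
tcp_rot: [0.081, 0.997, 0.0, -0.003]
ft_force: [-15.9, 2.4, 3.6]
width: 0.106
grip_force: 81.5
```

Call:
drive_tool(plan=[0,0.3,0,0,0,0,0.3,0,0.1,0,0,0.3,0,0.2,0,0,0.3,0,0.3,0,0,0.3,0,0.4,0,0,0.3,0,0.5,0,0,0.3,0,0.5,0])

```text
time_s: 8.9
tool_pos: [0.5533, 0.0915, 0.1617]
tcp_rot: [0.081, 0.997, 0.0, -0.0]
ft_force: [0.7, -0.3, -4.0]
width: 0.104
grip_force: 80.0
```

Call:
drive_tool(plan=[0,0,0,0.1,0,0,0,0,0.2,0,0,0,0,0.2,0])

```text
time_s: 9.15
tool_pos: [0.5533, 0.0916, 0.1598]
tcp_rot: [0.081, 0.997, 0.0, -0.0]
ft_force: [0.4, 1.2, -3.5]
width: 0.104
grip_force: 80.0
```

Call:
drive_tool(plan=[0,0,0,0.1,0,0,0,0,0.2,0,0,0,0,0.2,0])

```text
time_s: 9.4
tool_pos: [0.5532, 0.0916, 0.1578]
tcp_rot: [0.081, 0.997, 0.0, -0.0]
ft_force: [-0.0, 0.0, -3.3]
width: 0.106
grip_force: 80.0
```

Call:
drive_tool(plan=[0,0.2,0,0,0,0,0.4,0,0,0,0,0.6,0,0,0,0,0.6,0,0,0])

```text
time_s: 9.73
tool_pos: [0.5483, 0.0921, 0.1589]
tcp_rot: [0.082, 0.997, -0.0, 0.001]
ft_force: [-5.9, -1.1, 7.4]
width: 0.108
grip_force: 81.5
```

Call:
drive_tool(plan=[0,0,0,0,0,0,0,0,0,0])

```text
time_s: 9.9
tool_pos: [0.5474, 0.0922, 0.1593]
tcp_rot: [0.082, 0.997, -0.0, 0.0]
ft_force: [-5.4, -2.5, 5.3]
width: 0.107
grip_force: 81.4
```

Run:
```python
from h import *
s=snap('scene','s5.png')
cv2.imwrite('pics/z5.png',cv2.resize(s[205:265,320:400,::-1],(800,600),interpolation=cv2.INTER_CUBIC))
t=ctrl.sense();print(t['tool_pos'],t['tcp_rot'],t['ft_force'],t['moment'])
```

```text
[0.54735824 0.09216186 0.15931196] [ 8.15749315e-02  9.96667023e-01 -4.65119989e-04  3.99838788e-04] [-4.21801452 -2.48539499  5.35736799] [-0.61330415  0.53344038 -0.21339132]
```

View pics/z5.png

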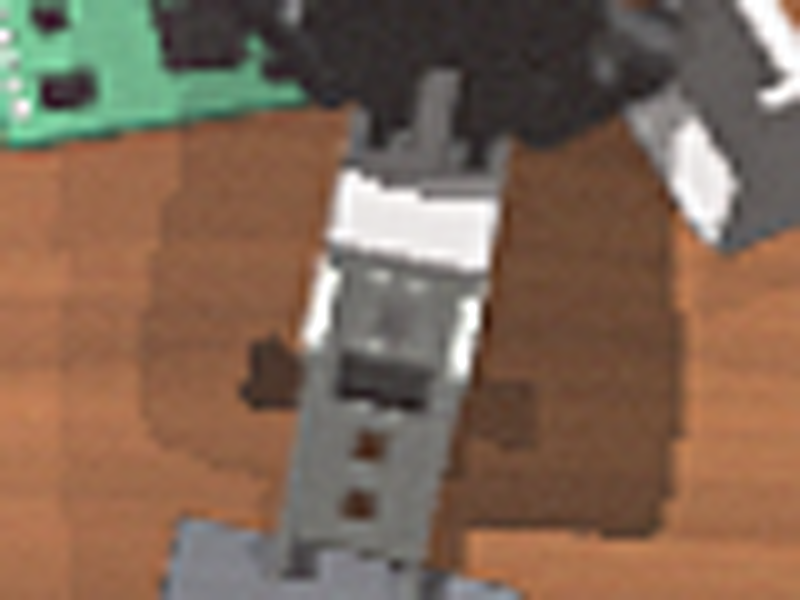

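The head's back edge, from zoom (330,245) to (490,272), now overlaps the post's front top edge. The upper slots are filled by the tabs. I'll work out how far in it is.

Run:
```python
from h import *
np.set_printoptions(precision=4,suppress=True)
def P(x,y,h):return onz('scene',320+(x+.5)/10-.5,205+(y+.5)/10-.5,h)
s=ctrl.sense();zh=s['tool_pos'][2]-.0458+.103
yp=-.163;ex=np.array([np.cos(yp),np.sin(yp),0]);ey=np.array([-np.sin(yp),np.cos(yp),0])
for n,a,h in(('hb',(328,245,490,272),zh),('hf',(345,170,500,200),zh),('hb.lo',(328,245,490,272),zh-.006),('pb',(302,348,464,380),.2035),('pf0',(329,252,490,281),.2035)):
    m=(P(*a[:2],h)+P(*a[2:],h))/2;print(n,m@ex,m@ey)
print('tool',s['tool_pos']@ex,s['tool_pos']@ey)
```

```text
hb 0.5879036474516416 0.17818241576862026
hf 0.5633443449913148 0.17808422552596387
hb.lo 0.584397993654428 0.17819339174023238
pb 0.6154828982934809 0.17652692674282444
pf0 0.5828513907083238 0.17876094163146017
tool 0.5251469985045288 0.17976508795259963
```

The forces fit lips riding over the slot edge. That puts the post top near z 0.1995, so the bracket was not yet fully hooked. I'll lift, push in, and lower further.

Call:
drive_tool(plan=[0,0,0,-0.5,0,0,0,0,-0.5,0,0,-0.3,0,-0.5,0,0,-0.6,0,-0.5,0,0,-0.7,0,-0.5,0,0,-0.7,0,-0.5,0])

```text
time_s: 10.45
tool_pos: [0.5537, 0.0917, 0.1626]
tcp_rot: [0.081, 0.997, 0.0, -0.001]
ft_force: [-5.3, 0.9, -0.3]
width: 0.102
grip_force: 80.5
```

Call:
drive_tool(plan=[0,0,0,0.2,0,0,0,0,0.4,0,0,0,0,0.6,0,0,0,0,0.7,0,0,0,0,0.7,0])

```text
time_s: 10.87
tool_pos: [0.5537, 0.0916, 0.1559]
tcp_rot: [0.081, 0.997, 0.0, -0.001]
ft_force: [-6.4, 0.8, -0.0]
width: 0.107
grip_force: 80.6
```

Call:
drive_tool(plan=[0,0,0,0.1,0,0,0,0,0.1,0])

```text
time_s: 11.03
tool_pos: [0.5537, 0.0916, 0.1554]
tcp_rot: [0.081, 0.997, 0.0, -0.001]
ft_force: [-6.4, 0.3, 4.5]
width: 0.108
grip_force: 81.4
```

Call:
drive_tool(plan=[0,0,0,0.1,0,0,0,0,0.1,0])

```text
time_s: 11.2
tool_pos: [0.5537, 0.0916, 0.1546]
tcp_rot: [0.081, 0.997, 0.0, -0.001]
ft_force: [-8.6, 0.7, 6.0]
width: 0.108
grip_force: 81.6
```

Call:
drive_tool(plan=[0,0.2,0,0,0,0,0.4,0,0,0,0,0.5,0,0,0,0,0.5,0,0,0])

```text
time_s: 11.53
tool_pos: [0.5518, 0.0918, 0.1544]
tcp_rot: [0.082, 0.997, -0.0, 0.003]
ft_force: [11.5, -1.6, -5.1]
width: 0.109
grip_force: 79.5
```

Now properly hooked: pulling back meets +11.5 N after about 2 mm of play. I'll push forward against the face and ease it down in the grip.

Call:
drive_tool(plan=[0,-0.4,0,0,0,0,-0.4,0,0.1,0,0,-0.4,0,0.2,0,0,-0.4,0,0.3,0,0,-0.4,0,0.4,0,0,-0.4,0,0.5,0,0,-0.4,0,0.5,0])

```text
time_s: 12.12
tool_pos: [0.5537, 0.0917, 0.1499]
tcp_rot: [0.081, 0.997, 0.0, 0.001]
ft_force: [-2.7, -0.2, 5.2]
width: 0.11
grip_force: 81.5
```

Call:
drive_tool(plan=[0,0,0,0.1,0,0,0,0,0.2,0,0,0,0,0.2,0])

```text
time_s: 12.37
tool_pos: [0.5538, 0.0917, 0.1488]
tcp_rot: [0.081, 0.997, 0.0, 0.001]
ft_force: [-4.8, 1.8, 12.6]
width: 0.107
grip_force: 82.5
```

Call:
drive_tool(plan=[0.1,0,0,-0.1,0,0.4,0,0,-0.1,0,0.8,0,0,-0.1,0,1,0,0,-0.1,0,1,0,0,-0.1,0,1,0,0,-0.1,0,1,0,0,-0.1,0,1,0,0,-0.1,0])

```text
time_s: 13.03
tool_pos: [0.5533, 0.0916, 0.1479]
tcp_rot: [0.081, 0.997, 0.0, -0.0]
ft_force: [0.1, 0.1, 0.5]
width: 1.001
grip_force: 0.0
```

Call:
drive_tool(plan=[1,0,0,-1,0,1,0,0,-4,0,1,0,0,-7,0,1,0,0,-9,0,0.5,0,0,-9,0,0,-2.5,0,-9,0,0,-4.8,0,-9,0,0,-4.8,0,-9,0])

```text
time_s: 13.7
tool_pos: [0.603, 0.0829, 0.2368]
tcp_rot: [0.082, 0.997, -0.0, -0.0]
ft_force: [0.3, 0.4, 0.1]
width: 0.455
grip_force: 0.0
```

Call:
drive_tool(plan=[0,0,0,0,0,0,0,0,0,0,0,0,0,0,0,0,0,0,0,0,0,0,0,0,0])

```text
time_s: 14.12
tool_pos: [0.6004, 0.084, 0.2385]
tcp_rot: [0.081, 0.997, 0.0, 0.0]
ft_force: [-0.4, -0.1, -0.5]
width: -0.0
grip_force: 0.0
```

Run:
```python
from h import *
s=snap('scene','s6.png')
cv2.imwrite('pics/z6.png',cv2.resize(s[205:265,320:400,::-1],(800,600),interpolation=cv2.INTER_CUBIC))
t=ctrl.sense();print(t['tool_pos'],t['ft_force'],t['width'])
```

```text
[0.60044371 0.08395306 0.23845716] [-0.23798504  0.8190693   0.32204059] 0.0010541094428818069
```

View pics/z6.png

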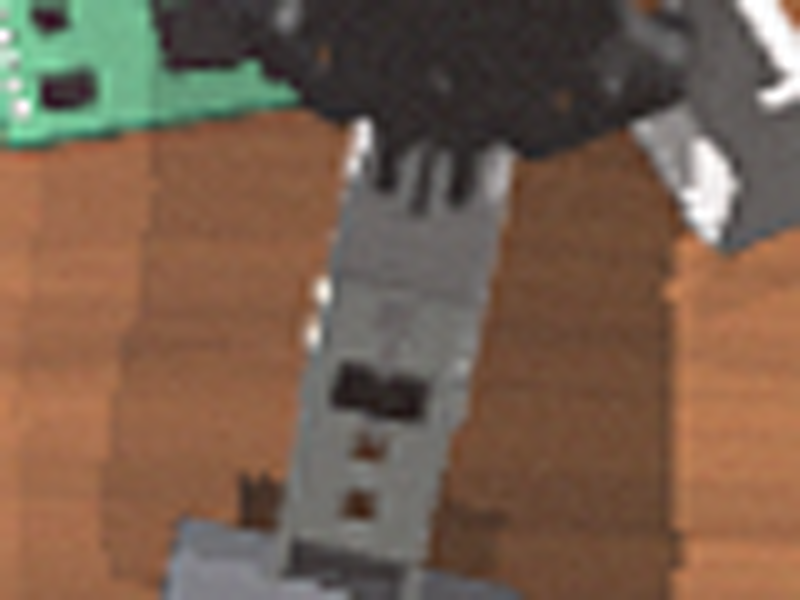

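The bracket hangs on the post with its head over the post's top: shaded, back edge about (340,275) to (490,300). The catch at (380,390) looks lower. The closed fingers are above the head, so I'll press.

Call:
drive_tool(plan=[0,0,0,1.5,0,0,0,0,2.5,0,0,0,0,2.9,0,0,0,0,3.1,0,0,0,0,3.2,0,0,0,0,3.3,0,0,0,0,3.3,0])

```text
time_s: 14.75
tool_pos: [0.6001, 0.0839, 0.2065]
tcp_rot: [0.081, 0.997, -0.0, -0.0]
ft_force: [-6.3, 0.2, 8.6]
width: -0.003
grip_force: 4.6
```

Call:
drive_tool(plan=[0,0,0,0.1,0,0,0,0,0.2,0,0,0,0,0.2,0,0,0,0,0.2,0])

```text
time_s: 15.08
tool_pos: [0.6001, 0.0839, 0.2064]
tcp_rot: [0.081, 0.997, -0.0, 0.001]
ft_force: [-10.9, 0.6, 20.1]
width: 0.001
grip_force: 10.3
```

Call:
drive_tool(plan=[0,0,0,-1,0,0,0,0,-4,0,0,0,0,-8,0,0,8,0,-12,0,0,14,0,-15,0,0,20,0,-15,0,0,20,0,-15,0,0,20,0,-15,0])

```text
time_s: 15.75
tool_pos: [0.406, 0.1157, 0.3526]
tcp_rot: [0.081, 0.997, 0.0, 0.0]
ft_force: [-0.6, 0.8, 1.0]
width: 0.002
grip_force: 0.0
```

Call:
drive_tool(plan=[0,0,-15,0,0,0,0,-15,0,0,0,0,-15,0,0,0,0,-15,0,0,0,0,-15,0,0])

```text
time_s: 16.17
tool_pos: [0.3829, -0.036, 0.3521]
tcp_rot: [0.084, 0.997, -0.001, 0.0]
ft_force: [1.3, 0.3, -0.1]
width: -0.002
grip_force: 0.0
```

Run:
```python
from h import *
s=snap('scene','s7.png');t=snap('top','t7.png')
c=lambda i,x,y:cv2.resize(i[y:y+75,x:x+50,::-1],(400,600),interpolation=cv2.INTER_CUBIC)
cv2.imwrite('pics/z7.png',np.hstack([c(s,335,200),c(t,240,130)]))
print(ctrl.sense()['ft_force'])
```

```text
[0.10608616 0.08646611 0.92926612]
```

View pics/z7.png

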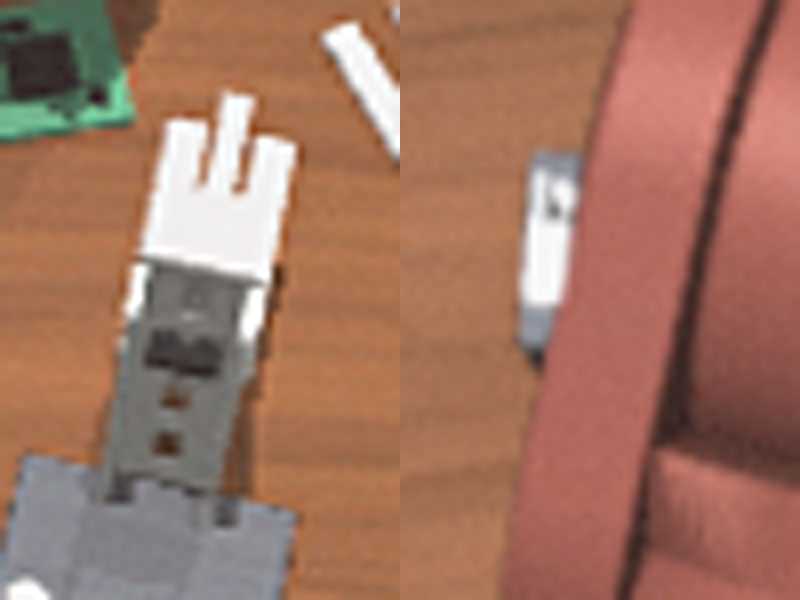

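The head sits flush and square on the post, its back edge from zoom (143,255) to (270,282). The catch shows lower at (185,350), and the arm is clear. Handing in.

```bash
python3 -c "
from plant import ctrl
print(ctrl.close_job())"
```

```text
the job is handed in; nothing more can be done
None
```

The bracket is hooked in the top two slots and pressed down to a hard stop, with its head on the post's top and the arm clear; I handed the job in at about 16 s and got no verdict back.

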